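# Unclip the blower's filter cover and take out the clogged filter

### The arm

A 7-joint arm with a two-finger parallel gripper is mounted at the origin on a cart in front of the work surface, level with it; the furniture and walls round the work are solid. World frame = base frame: x ahead of the robot, y to its left, z up, the work surface at z = 0. Lengths are in m, angles in rad, forces in N, time in s.
With the tool pointing down it reaches from about 0.4 to 0.85 m from the base axis. Payload 10.4 kg.
Tool frame: the origin (TCP) lies on the centre line of the jaws, within the pads' length; the fingertips stand 25 mm ahead of it and the grasp point (between the pads) lies 6 mm ahead of it (env.tcp_to_tips is the distance from the TCP to the fingertips, in m); y points along the fingers, z is the direction in which the jaws open and shut, and the axes are right-handed (so a half turn about y gives the same grasp; the last joint's range is limited). The gripper opens to 85 mm and grips with 20 to 120 N. Pads are 22 mm wide; open, the fingers measure 114 mm over their backs; the gripper's body (76 mm by 85 mm) begins 54 mm behind the grasp point. The pads swing forward as they close: fully open they stand 13 mm farther back than shut.
Start: joints at [1.106, 0.332, -0.065, 1.46, 0.022, 1.35, -0.088], TCP at [0.267, -0.565, 0.256] pointing down, gripper open.
Joint ranges: [-2.6, 2.6], [-0.5, 2.12], [-1.47, 1.34], [0.16, 2.42], [-1.27, 4.41], [0.06, 2.06], [-2.6, 2.6]. Speed limits (rad/s): [2.22, 2.22, 2.79, 2.79, 3.14, 3.14, 3.14].

### API

Orientations are given as a unit quaternion [x, y, z, w].
In Python, from cell import env gives the robot as it stands.
- The arm moves only by the tool move_arm, never from a script. Its arguments are lists of equal length, an entry for each row: "fingers": the opening, from 0 (shut) to 1 (fully open); "slide": the shift along the tool's x, y, z in m, a list of three; "yaw": the turn about the tool's y in rad. In form: {"fingers": [fingers, ...], "slide": [[x, y, z], ...], "yaw": [yaw, ...]}. A call has 1 to 20 rows; each row shifts and turns the commanded pose from where the row before left it, along the tool's axes as they then stand; what a row does not reach is not made up. A row lasts 1/12 s, in which the tool goes at most 41.7 mm and 7.16 degrees, less where a joint would pass 70% of its speed; a pose out of reach is approached as far as the arm can. A call is refused whole if a number of a shift passes 0.0417 or a number of a turn 0.125, either way. A call with a gripper value outside its range is refused whole. The fingers move at their own pace and stop on an object; "grip_force" is the grip in N (left out, the last holds). Time passes only in rows, so rows that do not move let the fingers close. It gives the time, the measured TCP pose, the force and the opening at its end, in the units of the state.
- env.state(): the state, without advancing time (a new reading comes with each control period).
- env.snapshot(name): name is "scene" or "top" or "wrist"; returns a dict with "pixels" (384x512x3 uint8, blue, green, red), "mtx" (3x3 intrinsics, pixels), "xyz" and "attitude" of the camera in the world; the wrist camera has in their place "mount" (4x4, takes a point from camera to tool coordinates, whose origin is the TCP and whose axes are the tool frame's). Camera axes: x right, y down, z forward; pixel columns grow to the right and rows downward; lengths in m; the calibration is good to about 2 mm. A picture is of the moment at which its call begins: read the wrist's pose just before it. There is no depth.
- env.job_done(): hands the job in, once; it reports no verdict.
The state is a dict: "time": time; "qpos": joint angles; "joint_vel": joint speeds; "tau": joint torques, N m; "eef_pos": TCP position; "tcp_rot": TCP orientation; "contact_force": force on the tool from outside, world axes, zero at the start; "moment": the same for the moment, N m; "finger_gap": finger opening in m.
Only numpy, scipy, OpenCV 4.12 (cv2) and the standard library are available. Lean on these libraries where they do the work, as an engineer would, in place of code of your own. Each camera call takes 0.05 s, during which the arm holds its last target. There are 200 camera calls.

### The job

The torch blower's intake filter is clogged and wants brushing out. Press in the red snap tab on the side of the grey filter cover and, keeping it pressed, lift the cover straight up off the box - don't force it against the latch; set the cover down right way up on the bare bench. Then lift the pleated filter out of the open box and stand it upright in the white tray, without letting anything drop or disturbing the other things on the bench.

Things in the scene. Friction and masses are not known exactly. Their poses are not given: they have to be found in the camera images.
- blower: Bench air blower, fixed, 205 mm deep, 150 wide, 110 high. Origin: on the bench under the centre of the black filter box at its front; z up, +x from box to motor. Box: 144 mm long (y), 44 wide (x), rim 62 mm above the bench. Fan and motor (to 110 mm high) stand behind, from x = +50 mm on; in front nothing is higher than the rim.
- box_mouth (a point): Centre of the filter box's mouth, in the plane of its rim, 62 mm above the bench; axes as the blower's.
- cover_center (a point): Grey snap-fit cover (cap) of the filter box, 144 mm long (its y), 44 wide (its x), 150 g; point at mid-cap, 26 mm below its top, 28 mm above the box rim at the start. Two tongues reach 44 mm below this point, 16 mm into the box (1 mm play); set down, it stands on them. It hides the filter: raise it 70 mm straight up before moving aside. x points from the tab side to the ribbed side, z up.
- cover: The same cover; origin 28 mm below cover_center, same axes, 16 mm above the tongues' ends. Its one red tab latches it, in the middle of the long -x side (away from the motor); the middle of the +x side has ribs for the other finger.
- tab_pad (a point): Middle of the outer face of the red paddle, where to press: 8 mm above cover_center, 35 mm to its -x side. Paddle 30 mm wide (y), 31 high, leaning outward, pivoted 26 mm below this point; keep off the red leg under the pivot. Squeeze paddle and ribs between two fingers closing along the cover's x (60 mm apart untouched; 51 fully pressed, then centred 2 mm to -x of cover_center): the hook comes free.
- tab (a joint): Angle of the red tab: 0 sprung out (hook under the box's ledge, cover locked), 0.27 rad fully pressed in (8 mm at the paddle's top); the hook is free from about 0.2 rad. Takes about 2 N to start, 5 N fully pressed; springs back when let go.
- element_center (a point): Clogged filter: dusty brown pleats in a dark blue frame, a block 32 mm thick (its x), 114 long (its y), 80 high (its z, up), 160 g; point at its centre. Stands in the box along it, under the cover: bottom 32 mm below the rim, top 48 mm above it, 2.5 mm play. Grasp it across its thickness above the rim; it is clear of the box when lifted 32 mm.
- element: The same filter, origin in the middle of its underside.
- tray_floor (a point): White enamelled tray with dark blue rim, fixed, 190 mm (its x) by 132 (its y), 24 high, 184 x 126 inside; point at the centre of the inner floor, 3 mm above the bench. The filter fits with its length along the tray's x.
- bare_bench (a point): Point on the bench top (z = 0) amid bare planks, 160 mm (x) by 110 mm (y), to the right of blower and tray and always free: room for the cover with its length along x.
- brush: Bystander, to be left alone: flat paint brush with green handle, 203x34x16 mm. Origin under its centre.
- tumbler: Bystander, to be left alone: pale green glass tumbler, 68 mm across, 90 mm high. Origin under its centre.

How it is judged:
On the way, in this order (a step that is already met when the one before it is completed fails the run):
1. the tab is pressed in while the cover still sits on the box (value of joint tab above 0.15 rad and z of cover in the frame of box_mouth below 0.008 m), for 0.05 s.
2. the cover is lifted clear of box and filter (z of cover in the frame of box_mouth above 0.06 m and contact force between the fingers and cover above 0.02 N), for 0.1 s.
3. the cover stands on the bench, let go (height (world z) of cover between 0.01 and 0.022 m and angle between cover's own z axis and vertical below 0.15 rad and not (contact force between the fingers and cover above 0.02 N)), for 0.2 s.
4. the filter is lifted clear of the box (height (world z) of element above 0.068 m and contact force between the fingers and element above 0.02 N), for 0.1 s.
At the end, for the whole second after the job is handed in: The filter stands upright (within 0.15 rad) and at rest on the floor of the white tray; the cover stands right way up (within 0.15 rad) and at rest on the bench top (not in the tray) on its two tongues; both are let go (x of element in the frame of tray_floor between -0.06 and 0.06 m and y of element in the frame of tray_floor between -0.055 and 0.055 m and z of element in the frame of tray_floor between -0.004 and 0.006 m and angle between each of element, cover's own z axis and vertical below 0.15 rad and linear speed of each of element, cover below 0.02 m/s and height (world z) of cover between 0.01 and 0.022 m and horizontal distance between cover and tray_floor above 0.09 m); the robot touches nothing.
It fails at once if the cover is pulled hard (over 25 N) against its latch with the tab not pressed (contact force between cover and blower above 25 N and value of joint tab below 0.1 rad and z of cover in the frame of box_mouth above 0.001 m).
It fails at once if the cover is let fall from more than about 3 cm over the bench (contact force between anything else and cover below 0.02 N and height (world z) of cover above 0.048 m).
It fails at once if the filter is let fall from more than about 3 cm over the tray or bench (contact force between anything else and element below 0.02 N and height (world z) of element above 0.036 m).
It fails at once if a bystander is pushed more than 3 cm or knocked over (distance of any of brush, tumbler from where it was at the start of the episode above 0.03 m or angle between tumbler's own z axis and vertical above 0.5 rad).
It also fails if it takes over 61 s, if anything falls off the work surface, if the arm or the gripper's body presses on something with over 40 N, if the wrist force passes 120 N, or if a joint passes its speed limit or range.

## Working session

There is one attempt and no reset: what is moved stays moved. The work goes in short steps, Python scripts to look and compute and a tool call to move; the robot and the scene stay as the last step left them, time stands still between calls to the robot, and variables do not carry over. Pictures are saved under pics/ and viewed, about 8 in all and at most 12, crops included, and the job is handed in when it is done.

Besides the shell and the picture viewer there is one more tool, called after "Call:" as name(argument=value, ...) on one line, values as JSON. move_arm: Moves the arm, as the interface text tells. Its arguments: {"type":"object","properties":{"fingers":{"type":"array","items":{"type":"number"}},"slide":{"type":"array","items":{"type":"array","items":{"type":"number"}}},"yaw":{"type":"array","items":{"type":"number"}},"grip_force":{"type":"number"}},"required":["fingers","slide","yaw"]}

```bash
mkdir -p pics; cat > h.py <<'E'
import numpy as np, cv2
from scipy.spatial.transform import Rotation as R
from cell import env
def snap(n,f=None):
    st=env.state(); s=env.snapshot(n); 
    if f: cv2.imwrite('pics/'+f,s['pixels'])
    if 'mount' in s:
        T=np.eye(4);T[:3,:3]=R.from_quat(st['tcp_rot']).as_matrix();T[:3,3]=st['eef_pos']
        M=T@np.array(s['mount']);s['P'],s['A']=M[:3,3],M[:3,:3]
    else:
        a=np.array(s['attitude']);s['P']=np.array(s['xyz']);s['A']=R.from_quat(a).as_matrix() if a.size==4 else a.reshape(3,3)
    return s
def ray(s,u,v,z):
    d=s['A']@np.linalg.solve(np.array(s['mtx']),[u,v,1.]);p=s['P'];return p+d*(z-p[2])/d[2]
def proj(s,X):
    c=s['A'].T@(np.array(X)-s['P']);q=np.array(s['mtx'])@c;return q[:2]/q[2]
E
python3 - <<'E'
from h import *
a=snap('scene','s1.png');b=snap('top','t1.png')
for s in(a,b):print(s['P'],s['A'].round(3).tolist(),np.array(s['mtx'])[0])
st=env.state();print(st);print(R.from_quat(st['tcp_rot']).as_matrix().round(3))
E
```

```text
[7.29448797e-04 4.29087575e-01 7.51259166e-01] [[-0.425, -0.673, 0.605], [-0.905, 0.313, -0.288], [0.005, -0.67, -0.742]] [378.75581776   0.         252.61056215]
[0.46978436 0.15747955 1.11527744] [[-0.017, -0.998, 0.057], [-1.0, 0.018, 0.01], [-0.011, -0.056, -0.998]] [441.15065715   0.         256.6121929 ]
{'time': 0.1, 'qpos': array([ 1.10644348,  0.33281839, -0.06472406,  1.46083238,  0.02158512,
        1.34989084, -0.0885087 ]), 'joint_vel': array([-0.0017544 , -0.00266571, -0.00063562, -0.00352039,  0.00094117,
        0.00074391, -0.00028966]), 'tau': array([ 2.00297494e-03, -6.26751208e+01,  4.94698563e-02, -3.92424488e+01,
        1.62586238e-02,  7.00391785e-03,  8.92236130e-06]), 'eef_pos': array([ 0.26709444, -0.56473069,  0.25560137]), 'tcp_rot': array([-0.15503497,  0.69035576, -0.6894958 ,  0.15481805]), 'contact_force': array([-0.30308162,  0.4878119 , -0.68844917]), 'moment': array([ 0.00138632, -0.01356439, -0.06149502]), 'finger_gap': 0.08506560699451639}
[[-0.904 -0.001  0.428]
 [-0.428  0.001 -0.904]
 [ 0.    -1.    -0.001]]
```

View pics/s1.png

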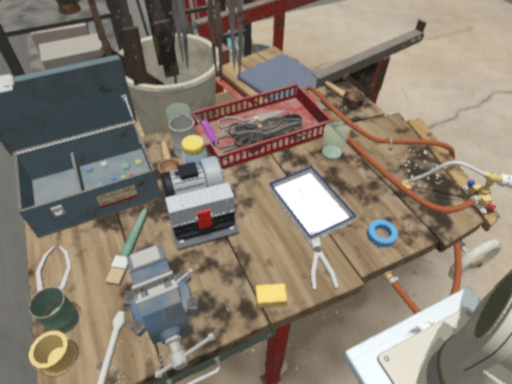

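View pics/t1.png

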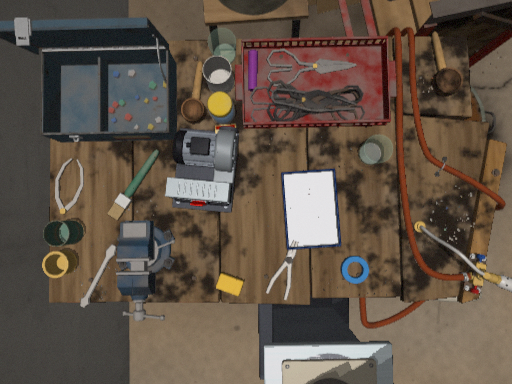

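The scene view shows the blower at about (200,200) with its red tab at (205,218). In the top view the tab is at (198,203), the tray at (312,208) and the tumbler at (375,150). Bare planks lie right of the tray around (370,212). I'll measure roughly next.

```bash
cat > m1.py <<'E'
from h import *
b=snap('top');a=snap('scene')
for n,s,roi,zz in(('top',b,(150,110,100,110),.098),('scene',a,(155,145,90,105),.098)):
    im=s['pixels'];h=cv2.cvtColor(im,cv2.COLOR_BGR2HSV)
    x,y,w,hh=roi;m=((h[...,0]<8)|(h[...,0]>172))&(h[...,1]>150)&(h[...,2]>90)
    k=np.zeros_like(m);k[y:y+hh,x:x+w]=m[y:y+hh,x:x+w]
    v,u=np.where(k);print(n,len(u),u.min(),u.max(),v.min(),v.max(),u.mean(),v.mean(),ray(s,u.mean(),v.mean(),zz))
# tray
im=b['pixels'];m=cv2.inRange(im,(200,200,200),(255,255,255));m[:,:270]=0;m[:,350:]=0;m[:150]=0;m[260:]=0
c=max(cv2.findContours(m,0,1)[0],key=cv2.contourArea);r=cv2.minAreaRect(c);print(r)
print('tray',ray(b,*r[0],.003),[ray(b,*p,.003)[:2].round(3).tolist() for p in cv2.boxPoints(r)])
print('bare',ray(b,370,212,0),'tumbler',ray(b,372,155,0),'ring',ray(b,355,270,0),'hose',ray(b,402,180,0),ray(b,412,240,0))
c1=cv2.resize(b['pixels'][110:220,150:250],None,fx=4,fy=4,interpolation=2);c2=cv2.resize(a['pixels'][145:255,155:255],None,fx=4,fy=4,interpolation=2)
cv2.imwrite('pics/c1.png',np.hstack([c1,c2]))
E
python3 m1.py
```

```text
top 105 190 249 115 205 215.0 167.97142857142856 [0.58307568 0.2637364  0.098     ]
scene 272 198 244 150 228 212.40808823529412 203.78676470588235 [0.5172684  0.28131269 0.098     ]
((310.2486877441406, 208.66990661621094), (71.88988494873047, 48.6352653503418), 85.68397521972656)
tray [0.4863636  0.03496106 0.003     ] [[0.573, 0.101], [0.581, -0.022], [0.4, -0.03], [0.393, 0.091]]
bare [ 0.47542433 -0.11540874  0.        ] tumbler [ 0.61970254 -0.12503338  0.        ] ring [ 0.33124644 -0.07343109  0.        ] hose [ 0.55475818 -0.198562    0.        ] [ 0.40353478 -0.21814576  0.        ]
```

View pics/c1.png

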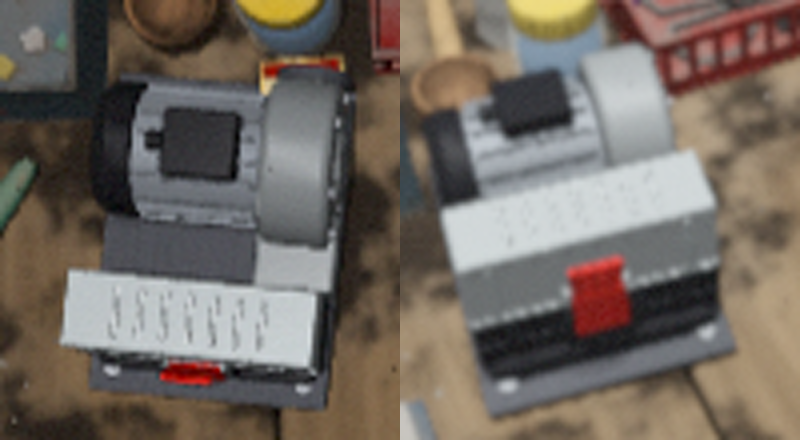

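The crop shows the cover top with corners at (70,270), (322,292), (314,370) and (60,344), and the red tab at (192,373) on the side facing the robot. I'll compute the cover's pose, then move over it for a wrist view.

```bash
python3 - <<'E'
from h import *
s=snap('top')
q=np.array([(70,270),(322,292),(314,370),(60,344)])/4+[150,110]
P=np.array([ray(s,*p,.116) for p in q]);print(P.round(4),P.mean(0))
d=P[0]-P[1]+P[3]-P[2];print('len',np.linalg.norm(P[0]-P[1]),np.linalg.norm(P[3]-P[2]),'yaw of y axis',np.arctan2(-d[0],d[1]))
print(ray(s,150+192/4,110+373/4,.1))
E
```

```text
[[0.5613 0.3704 0.116 ]
 [0.5461 0.227  0.116 ]
 [0.5019 0.2321 0.116 ]
 [0.5192 0.3764 0.116 ]] [0.53210059 0.30148797 0.116     ]
len 0.14423540880438243 0.14525887711576263 yaw of y axis -0.11233970747217936
[0.50188192 0.30371999 0.1       ]
```

Call:
move_arm(fingers=[1,1,1,1,1,1,1,1,1], slide=[[0,-0.012,0],[0,-0.012,0],[0,-0.012,0],[0,-0.012,0],[0,-0.012,0],[0,-0.012,0],[0,-0.012,0],[0,-0.01,0],[0,0,0]], yaw=[-0.12,-0.12,-0.12,-0.12,-0.12,-0.12,-0.12,-0.12,-0.1])

```text
time: 1.0
eef_pos: [0.2675, -0.5655, 0.3526]
tcp_rot: [0.484, -0.514, 0.517, -0.484]
contact_force: [-0.1, 0.1, -0.2]
finger_gap: 0.0851
```

Call:
move_arm(fingers=[1,1,1,1,1,1,1,1,1,1,1,1,1,1,1,1,1,1,1,1], slide=[[0,0,0],[-0.037,0,0.0068],[-0.037,0,0.0068],[-0.037,0,0.0068],[-0.037,0,0.0068],[-0.037,0,0.0068],[-0.037,0,0.0068],[-0.037,0,0.0068],[-0.037,0,0.0068],[-0.037,0,0.0068],[-0.037,0,0.0068],[-0.037,0,0.0068],[-0.037,0,0.0068],[-0.037,0,0.0068],[-0.037,0,0.0068],[-0.037,0,0.0068],[-0.037,0,0.0068],[-0.037,0,0.0068],[-0.037,0,0.0068],[-0.037,0,0.0068]], yaw=[0.045,0,0,0,0,0,0,0,0,0,0,0,0,0,0,0,0,0,0,0])

```text
time: 2.67
eef_pos: [0.4757, 0.1205, 0.3507]
tcp_rot: [0.47, -0.527, 0.528, -0.471]
contact_force: [0.9, -0.6, 0.2]
finger_gap: 0.0854
```

Call:
move_arm(fingers=[1,1,1,1,1,1,1,1], slide=[[-0.037,0,0.0068],[-0.037,0,0.0068],[-0.037,0,0.0068],[-0.037,0,0.0068],[-0.03,0,0.0068],[-0.01,0,0],[0,0,0],[0,0,0]], yaw=[0,0,0,0,0,0,0,0])

```text
time: 3.33
eef_pos: [0.5304, 0.302, 0.3499]
tcp_rot: [-0.471, 0.528, -0.527, 0.471]
contact_force: [-0.0, -0.5, -0.5]
finger_gap: 0.085
```

```bash
python3 - <<'E'
from h import *
st=env.state();s=snap('wrist','w1.png');print(st['time'],st['eef_pos'],R.from_quat(st['tcp_rot']).as_matrix().round(3).tolist());print(np.array(s['mount']).round(3).tolist(),s['P'])
for n,X in (('centre',(.532,.3015,.116)),('pad',(.497,.3055,.098))):print(n,proj(s,X))
E
```

```text
3.3333 [0.53043005 0.30203609 0.34992647] [[-0.112, -0.001, 0.994], [-0.994, 0.0, -0.112], [0.0, -1.0, -0.001]]
[[-0.001, 0.945, 0.328, -0.085], [0.001, -0.328, 0.945, -0.117], [1.0, 0.001, -0.0, 0.001], [0.0, 0.0, 0.0, 1.0]] [0.54097657 0.38609806 0.46645424]
centre [256.95212464 161.41435437]
pad [229.04712607 157.97643106]
```

View pics/w1.png

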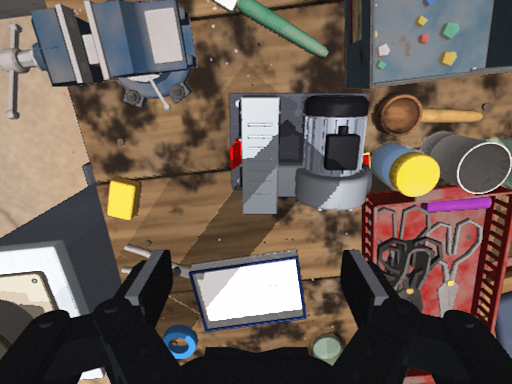

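The wrist view shows the cover spanning about (242–280, 96–214), with the red tab at (236,155). I'll refine by mask.

```bash
cat > m2.py <<'E'
from h import *
s=snap('wrist');im=s['pixels'];h=cv2.cvtColor(im,cv2.COLOR_BGR2HSV)
m=((h[...,1]<50)&(h[...,2]>115)).astype(np.uint8)*255;m[:88]=0;m[222:]=0;m[:,:238]=0;m[:,284:]=0
m=cv2.morphologyEx(m,cv2.MORPH_CLOSE,np.ones((5,5)))
for y in range(100,214,10):
    x=np.where(m[y]>0)[0];print(y,x.min() if len(x) else 0,x.max() if len(x) else 0,end='; ')
c=max(cv2.findContours(m,0,1)[0],key=cv2.contourArea);r=cv2.minAreaRect(c);print(r)
P=np.array([ray(s,*p,.116) for p in cv2.boxPoints(r)]);print(P.round(4).tolist(),P.mean(0))
print('edges',np.linalg.norm(P[0]-P[1]),np.linalg.norm(P[1]-P[2]))
k=((h[...,0]<8)|(h[...,0]>172))&(h[...,1]>150);k[:,:225]=0;k[:,250:]=0;k[:130]=0;k[180:]=0
v,u=np.where(k);print(u.min(),u.max(),v.min(),v.max(),ray(s,u.mean(),v.mean(),.098))
print('pad edges',ray(s,u.mean(),v.min(),.1),ray(s,u.mean(),v.max()+1,.1))
E
python3 m2.py
```

```text
100 238 278; 110 239 279; 120 240 277; 130 241 277; 140 241 269; 150 241 260; 160 0 0; 170 273 283; 180 238 283; 190 256 283; 200 248 276; 210 243 275; ((259.0128479003906, 124.98650360107422), (66.00346374511719, 40.74905014038086), 88.49256896972656)
[[0.5201, 0.3812, 0.116], [0.5656, 0.3771, 0.116], [0.5609, 0.3019, 0.116], [0.5121, 0.3061, 0.116]] [0.53969869 0.34158234 0.116     ]
edges 0.04560019327931576 0.075362597978189
229 240 137 168 [0.50553835 0.30965662 0.098     ]
pad edges [0.50848188 0.3299618  0.1       ] [0.50292214 0.2897214  0.1       ]
```

```bash
python3 - <<'E'
import cv2
im=cv2.imread('pics/w1.png')[85:225,220:320];cv2.imwrite('pics/c2.png',cv2.resize(im,None,fx=4,fy=4,interpolation=2))
E
```

```text
(no output)
```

View pics/c2.png

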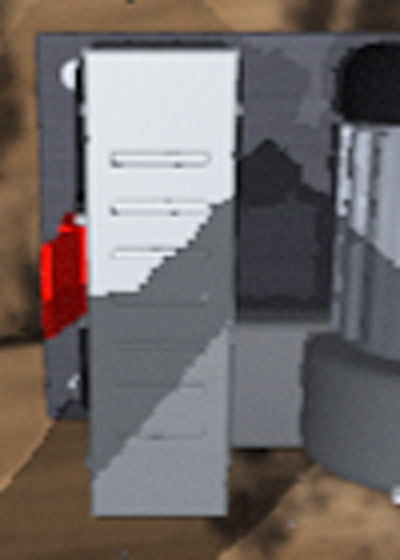

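The crop shows the cover corners at (84,52), (240,52), (226,515) and (92,515). The paddle's outer edge is at x=42, y 245–338.

```bash
python3 - <<'E'
from h import *
s=snap('wrist')
q=np.array([(84,52),(240,52),(226,515),(92,515)])/4+[220,85]
P=np.array([ray(s,*p,.116) for p in q]);c=P.mean(0);print(P.round(4).tolist(),c)
d=P[0]-P[3]+P[1]-P[2];psi=np.arctan2(-d[0],d[1]);print('psi',psi,np.linalg.norm(d)/2)
for y in(245,338):print(ray(s,220+42/4,85+y/4,.1))
E
```

```text
[[0.5234, 0.3743, 0.116], [0.5671, 0.3692, 0.116], [0.5501, 0.2282, 0.116], [0.5073, 0.2331, 0.116]] [0.53696648 0.30120318 0.116     ]
psi -0.11674996347425574 0.14203518317695818
[0.50211751 0.31851564 0.1       ]
[0.49785903 0.28896556 0.1       ]
```

Both views agree: cover centre is about (0.535, 0.300), yaw about -0.113 rad. The tool is 5 mm to the tab side, which is right for the untouched squeeze. I'll descend partly closed to clear the fan.

Call:
move_arm(fingers=[0.84,0.84,0.84,0.84,0.84,0.84,0.84,0.84,0.84], slide=[[0.0015,0.03,0],[0,0.03,0],[0,0.03,0],[0,0.03,0],[0,0.03,0],[0,0.02,0],[0,0.01,0],[0,0,0],[0,0,0]], yaw=[0,0,0,0,0,0,0,0,0], grip_force=30)

```text
time: 4.23
eef_pos: [0.5311, 0.2996, 0.1713]
tcp_rot: [0.47, -0.528, 0.528, -0.471]
contact_force: [0.6, 0.2, 0.5]
finger_gap: 0.0713
```

```bash
python3 - <<'E'
from h import *
st=env.state();print(st['eef_pos'],st['finger_gap'])
s=snap('wrist');cv2.imwrite('pics/w2.png',s['pixels'])
E
```

```text
[0.53108906 0.29962324 0.17129515] 0.07126602021430357
```

View pics/w2.png

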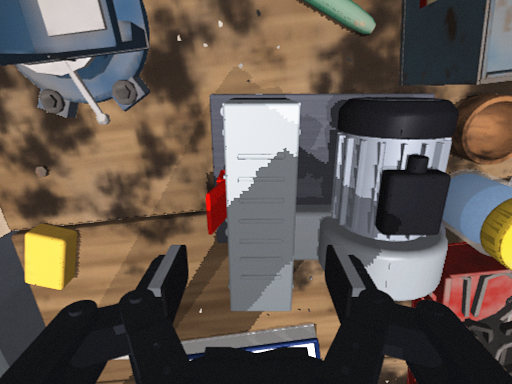

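Corners of the cover top are now at (224,103), (300,102), (291,311) and (230,312). The paddle's outer edge is at x=207, y 188–233.

```bash
python3 - <<'E'
from h import *
s=snap('wrist')
P=np.array([ray(s,*p,.116) for p in [(224,103),(300,102),(291,311),(230,312)]]);c=P.mean(0);print(P.round(4).tolist(),c)
d=P[0]-P[3]+P[1]-P[2];print('psi',np.arctan2(-d[0],d[1]),np.linalg.norm(d)/2)
for y in(189,233):print(ray(s,207,y,.1))
T=s['A'];st=env.state();print(R.from_quat(st['tcp_rot']).as_matrix().T@(c-st['eef_pos']))
E
```

```text
[[0.5232, 0.3778, 0.116], [0.5653, 0.3735, 0.116], [0.5495, 0.2311, 0.116], [0.5061, 0.2352, 0.116]] [0.53604187 0.30439096 0.116     ]
psi -0.11514945873079357 0.1434219487767854
[0.50196586 0.32374584 0.1       ]
[0.4964695 0.2913512 0.1      ]
[-0.00442867  0.05620547  0.00407212]
```

Call:
move_arm(fingers=[0.84,0.84,0.84,0.84,0.84,0.84], slide=[[-0.0025,0.015,0],[0,0.015,0],[0,0.015,0],[0,0.012,0],[0,0.01,0],[0,0,0]], yaw=[0,0,0,0,0,0])

```text
time: 4.83
eef_pos: [0.5298, 0.3018, 0.1004]
tcp_rot: [-0.472, 0.528, -0.527, 0.469]
contact_force: [-0.6, 0.4, -0.7]
finger_gap: 0.0718
```

Call:
move_arm(fingers=[0.74,0.72,0.7,0.68,0.66,0.64,0.62,0.6,0.58,0.56,0.56], slide=[[0,0,0],[0,0,0.0005],[0,0,0.0005],[0,0,0.0005],[0,0,0.0005],[0,0,0.0005],[0,0,0],[0,0,0],[0,0,0],[0,0,0],[0,0,0]], yaw=[0,0,0,0,0,0,0,0,0,0,0])

```text
time: 5.75
eef_pos: [0.534, 0.3027, 0.104]
tcp_rot: [0.47, -0.528, 0.528, -0.471]
contact_force: [-2.1, 0.9, 6.1]
finger_gap: 0.0497
```

```bash
python3 - <<'E'
from h import *
st=env.state();print(st['eef_pos'],st['finger_gap'],st['contact_force'],st['moment'])
s=snap('wrist');a=snap('scene')
cv2.imwrite('pics/w3.png',np.hstack([s['pixels'],cv2.resize(a['pixels'][145:255,155:225],(244,384),interpolation=2)]))
E
```

```text
[0.53397562 0.30265781 0.10399535] 0.04968054687618613 [-2.12158948  0.91028857  6.08704189] [0.21296277 0.76639814 0.19482079]
```

View pics/w3.png

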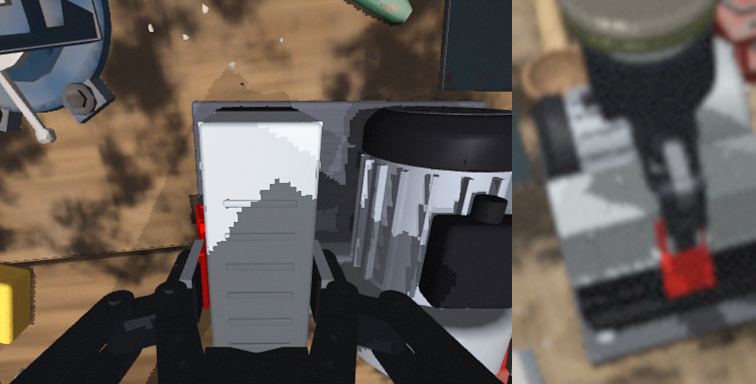

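The fingers squeeze paddle and ribs at a gap of 49.7 mm, which is fully pressed. I'll firm the grip, then lift a little and check the force.

Call:
move_arm(fingers=[0.5,0.45,0.45,0.45,0.45,0.45,0.45,0.45], slide=[[0,0,0],[0,0,0],[0,0,0],[0,-0.001,0],[0,-0.001,0],[0,-0.001,0],[0,-0.001,0],[0,0,0]], yaw=[0,0,0,0,0,0,0,0], grip_force=35)

```text
time: 6.52
eef_pos: [0.5336, 0.3021, 0.1073]
tcp_rot: [0.471, -0.528, 0.528, -0.471]
contact_force: [-0.6, 0.1, -2.1]
finger_gap: 0.0493
```

Only the cover's weight shows, so the latch is free. Lifting straight up.

Call:
move_arm(fingers=[0.45,0.45,0.45,0.45,0.45,0.45,0.45,0.45], slide=[[0,-0.002,0],[0,-0.004,0],[0,-0.006,0],[0,-0.008,0],[0,-0.008,0],[0,-0.008,0],[0,-0.004,0],[0,0,0]], yaw=[0,0,0,0,0,0,0,0])

```text
time: 7.18
eef_pos: [0.5338, 0.3027, 0.1488]
tcp_rot: [0.47, -0.527, 0.528, -0.471]
contact_force: [0.7, -0.6, -1.2]
finger_gap: 0.0496
```

```bash
python3 - <<'E'
from h import *
st=env.state();print(st['eef_pos'],st['finger_gap'],st['contact_force'])
a=snap('scene')
cv2.imwrite('pics/s4.png',cv2.resize(a['pixels'][120:270,130:270],None,fx=4,fy=4,interpolation=2))
E
```

```text
[0.53383461 0.30273999 0.14876417] 0.04959429346535656 [ 0.70526063 -0.64262504 -1.22058057]
```

View pics/s4.png

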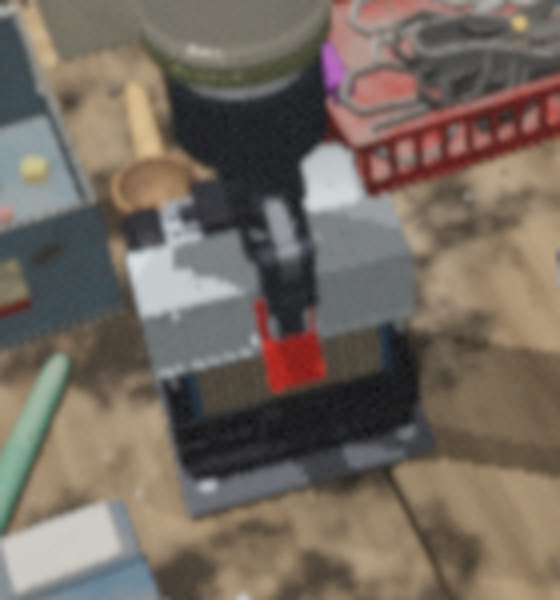

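The cover comes off level and the pleats show under it. Raising further, then turning.

Call:
move_arm(fingers=[0.45,0.45,0.45,0.45,0.45,0.45,0.45,0.45,0.45,0.45,0.45,0.45,0.45,0.45,0.45,0.45,0.45,0.45,0.45,0.45], slide=[[0,-0.006,0],[0,-0.01,0],[0,-0.01,0],[0,-0.01,0],[0,-0.01,0],[0,-0.01,0],[0,-0.01,0],[0,-0.009,0],[0,0,0],[0,0,0],[0,0,0],[0,0,0],[0,0,0],[0,0,0],[0,0,0],[0,0,0],[0,0,0],[0,0,0],[0,0,0],[0,0,0]], yaw=[0,0,0,0,0,0,0,0,0.04,0.08,0.12,0.12,0.12,0.12,0.12,0.12,0.12,0.12,0.12,0.12])

```text
time: 8.9
eef_pos: [0.5333, 0.3025, 0.2228]
tcp_rot: [-0.046, 0.706, -0.706, 0.046]
contact_force: [-0.1, 0.1, -2.5]
finger_gap: 0.0495
```

Call:
move_arm(fingers=[0.45,0.45,0.45,0.45,0.45,0.45,0.45,0.45,0.45,0.45,0.45,0.45,0.45,0.45,0.45,0.45,0.45], slide=[[0,0,0],[0,0,0],[0.005,0,0.02],[0.005,0,0.03],[0.005,0,0.035],[0.005,0,0.035],[0.005,0,0.035],[0.005,0,0.035],[0.005,0,0.035],[0.005,0,0.035],[0.005,0,0.035],[0.005,0,0.035],[0.005,0,0.035],[0.005,0,0.03],[0,0,0.02],[0,0,0.009],[0,0,0]], yaw=[0.08,0.06,0,0,0,0,0,0,0,0,0,0,0,0,0,0,0])

```text
time: 10.32
eef_pos: [0.4719, -0.1232, 0.2226]
tcp_rot: [-0.002, -0.707, 0.707, 0.002]
contact_force: [0.8, 0.4, -2.8]
finger_gap: 0.0496
```

```bash
python3 - <<'E'
from h import *
st=env.state();print(st['eef_pos'],st['finger_gap'],st['contact_force'],R.from_quat(st['tcp_rot']).as_matrix()[:,2])
a=snap('scene','s5.png')
E
```

```text
[ 0.47188707 -0.12318513  0.22262381] 0.04961050280890175 [ 0.84796106  0.36999858 -2.79030097] [-6.19538165e-03 -9.99980756e-01  3.24828401e-04]
```

View pics/s5.png

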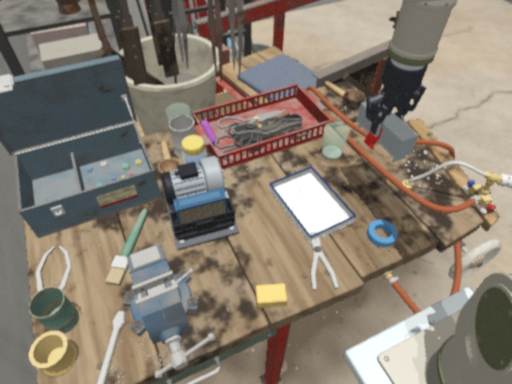

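The cover hangs level and the filter stands in the open box at (200,215). Lowering it onto the bare planks.

Call:
move_arm(fingers=[0.45,0.45,0.45,0.45,0.45,0.45,0.45,0.45,0.45,0.45,0.45], slide=[[0,0.01,-0.008],[0,0.02,0],[0,0.02,0],[0,0.02,0],[0,0.02,0],[0,0.02,0],[0,0.02,0],[0,0.015,0],[0,0.01,0],[0,0,0],[0,0,0]], yaw=[0,0,0,0,0,0,0,0,0,0,0])

```text
time: 11.28
eef_pos: [0.4721, -0.112, 0.0672]
tcp_rot: [0.0, 0.707, -0.707, -0.001]
contact_force: [-0.4, -0.5, -1.0]
finger_gap: 0.0495
```

Call:
move_arm(fingers=[0.45,0.45,0.45,0.45], slide=[[0,0.002,0],[0,0.002,0],[0,0.001,0],[0,0,0]], yaw=[0,0,0,0])

```text
time: 11.62
eef_pos: [0.4722, -0.1135, 0.0626]
tcp_rot: [-0.001, -0.707, 0.707, 0.001]
contact_force: [0.2, -0.1, -2.8]
finger_gap: 0.0494
```

Call:
move_arm(fingers=[0.45,0.45,0.45,0.45,0.45], slide=[[0,0.001,0],[0,0.001,0],[0,0.001,0],[0,0.001,0],[0,0,0]], yaw=[0,0,0,0,0])

```text
time: 12.03
eef_pos: [0.4719, -0.1134, 0.0581]
tcp_rot: [0.001, 0.707, -0.707, -0.001]
contact_force: [-0.5, 0.4, -1.6]
finger_gap: 0.0494
```

Call:
move_arm(fingers=[0.45,0.45,0.45,0.45], slide=[[0,0.001,0],[0,0.0005,0],[0,0,0],[0,0,0]], yaw=[0,0,0,0])

```text
time: 12.37
eef_pos: [0.472, -0.1135, 0.0578]
tcp_rot: [-0.001, -0.707, 0.707, 0.001]
contact_force: [-6.6, 1.2, 14.9]
finger_gap: 0.0495
```

The cover is on the bench (15 N up). I'll release it gradually, keeping the rib finger in place while the tab springs out so it can't tip.

Call:
move_arm(fingers=[0.56,0.58,0.59,0.61,0.63,0.65,0.67,0.69,0.71,0.73,0.75,0.77,0.8,0.83,0.85,0.85], slide=[[0,-0.0006,0],[0,0,0],[0,0,-0.0004],[0,0,-0.0008],[0,0,-0.0008],[0,0,-0.0008],[0,0,-0.0008],[0,0,-0.0008],[0,0,-0.0008],[0,0,-0.0006],[0,0,0],[0,0,0],[0,0,0],[0,0,0],[0,0,0],[0,0,0]], yaw=[0,0,0,0,0,0,0,0,0,0,0,0,0,0,0,0])

```text
time: 13.7
eef_pos: [0.4721, -0.1077, 0.0574]
tcp_rot: [-0.001, -0.707, 0.707, 0.001]
contact_force: [0.3, -0.2, -0.3]
finger_gap: 0.0726
```

```bash
python3 - <<'E'
from h import *
st=env.state();print(st['eef_pos'],st['finger_gap'],st['contact_force'])
s=snap('wrist');a=snap('scene')
cv2.imwrite('pics/w6.png',np.hstack([cv2.resize(s['pixels'],(400,300)),cv2.resize(a['pixels'][60:260,310:510],(300,300),interpolation=2)]))
E
```

```text
[ 0.47205603 -0.10770635  0.05744564] 0.07255834644161346 [ 0.27801358 -0.15222463 -0.25808264]
```

View pics/w6.png

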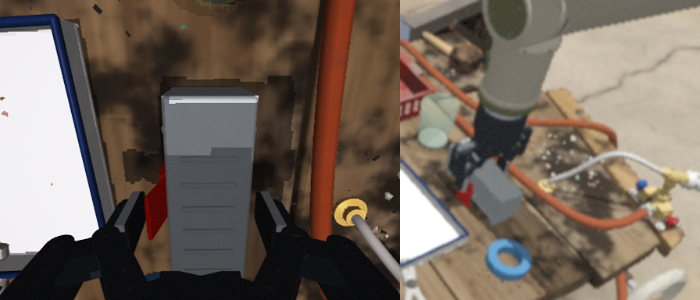

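The cover stands upright with the tab sprung out and both fingers clear. Rising, then going back over the box.

Call:
move_arm(fingers=[0.85,0.85,0.85,0.85,0.85,0.85,0.85,0.85,0.85,0.85,0.85,0.85,0.85,0.85,0.85,0.85,0.85,0.85,0.85,0.85], slide=[[0,-0.003,0],[0,-0.005,0],[0,-0.01,0],[0,-0.015,0],[0,-0.025,0],[0,-0.03,0],[0,-0.03,0],[0,-0.03,0],[0,-0.03,0],[0,-0.012,0],[-0.0064,0,-0.041],[-0.0064,0,-0.041],[-0.0064,0,-0.041],[-0.0064,0,-0.041],[-0.0064,0,-0.041],[-0.0064,0,-0.041],[-0.0064,0,-0.041],[-0.0064,0,-0.041],[-0.0064,0,-0.041],[-0.0064,0,-0.041]], yaw=[0,0,0,0,0,0,0,0,0,0,0,0,0,0,0,0,0,0,0,0])

```text
time: 15.47
eef_pos: [0.5374, 0.3039, 0.2479]
tcp_rot: [-0.002, -0.707, 0.707, 0.001]
contact_force: [1.1, -0.1, 1.1]
finger_gap: 0.0722
```

Call:
move_arm(fingers=[0.85,0.85,0.85,0.85,0.85,0.85,0.85,0.85,0.85,0.85,0.85,0.85,0.85,0.85], slide=[[0,0,0],[0,0,0],[0,0,0],[0,0,0],[0,0,0],[0,0,0],[0,0,0],[0,0,0],[0,0,0],[0,0,0],[0,0,0],[0,0,0],[0,0,0],[0,0,0]], yaw=[-0.12,-0.12,-0.12,-0.12,-0.12,-0.12,-0.12,-0.12,-0.12,-0.12,-0.12,-0.12,-0.018,0])

```text
time: 16.63
eef_pos: [0.5373, 0.3019, 0.2476]
tcp_rot: [-0.47, 0.529, -0.529, 0.47]
contact_force: [-0.8, -0.9, -0.3]
finger_gap: 0.0724
```

```bash
python3 - <<'E'
from h import *
st=env.state();Rm=R.from_quat(st['tcp_rot']).as_matrix();print(st['eef_pos'],st['finger_gap'],Rm[:,2])
s=snap('wrist');t=snap('top')
for z in(.11,):print('proj',proj(s,(.5358,.3025,z)))
p=proj(s,(.5358,.3025,.11)).astype(int)
cv2.imwrite('pics/w7.png',np.hstack([cv2.resize(s['pixels'][60:320,150:410],(520,520)),cv2.resize(t['pixels'][140:220,330:420],(280,249)).repeat(1,0) if 0 else np.vstack([cv2.resize(t['pixels'][150:260,150:250],(270,297)),cv2.resize(t['pixels'][130:280,330:420],(270,223))])]))
E
```

```text
[0.53731555 0.30194766 0.24755288] 0.07237292808052631 [ 9.93020844e-01 -1.17938844e-01 -1.81706079e-04]
proj [253.43837485 186.02465529]
```

View pics/w7.png

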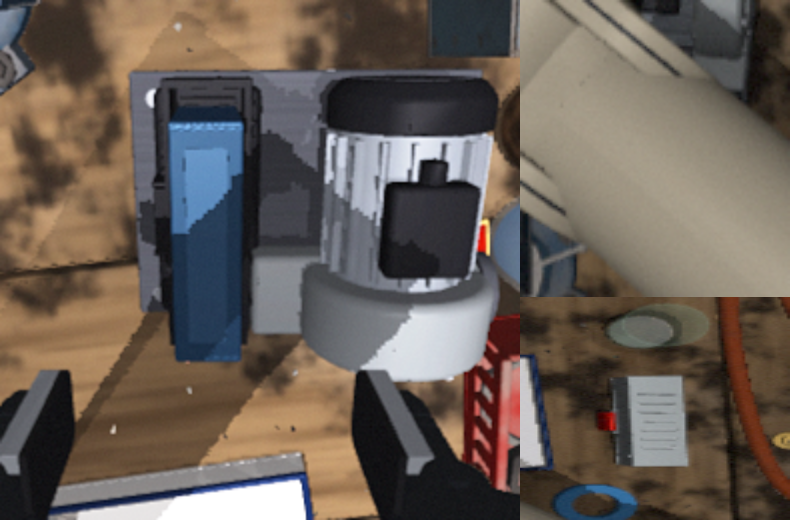

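The filter's top spans (170–244, 122–360) in the left panel and projects where expected, and the cover stands well at bottom right. Descending for the filter.

Call:
move_arm(fingers=[0.72,0.72,0.72,0.72,0.72,0.72,0.72,0.72,0.72], slide=[[0,0.025,-0.0015],[0,0.025,0],[0,0.025,0],[0,0.02,0],[0,0.02,0],[0,0.018,0],[0,0.01,0],[0,0.005,0],[0,0,0]], yaw=[0,0,0,0,0,0,0,0,0])

```text
time: 17.48
eef_pos: [0.5356, 0.3022, 0.0988]
tcp_rot: [-0.47, 0.528, -0.528, 0.47]
contact_force: [-0.6, -0.7, 0.5]
finger_gap: 0.0615
```

Call:
move_arm(fingers=[0.62,0.52,0.46,0.42,0.38,0.34,0.3,0.26,0.22,0.22], slide=[[0,0,0],[0,0,0],[0,0,0],[0,0,0],[0,0,0],[0,0,0],[0,0,0],[0,0,0],[0,0,0],[0,0,0]], yaw=[0,0,0,0,0,0,0,0,0,0])

```text
time: 18.32
eef_pos: [0.5356, 0.3026, 0.1]
tcp_rot: [-0.47, 0.528, -0.528, 0.47]
contact_force: [-4.1, -0.8, 5.9]
finger_gap: 0.0318
```

Call:
move_arm(fingers=[0.2,0.2,0.2,0.2,0.2,0.2,0.2,0.2,0.2,0.2,0.2,0.2,0.2,0.2,0.2], slide=[[0,0,0],[0,-0.002,0],[0,-0.003,0],[0,-0.005,0],[0,-0.007,0],[0,-0.008,0],[0,-0.01,0],[0,-0.01,0],[0,-0.01,0],[0,-0.012,0],[0,-0.012,0],[0,-0.012,0],[0,-0.012,0],[0,-0.008,0],[0,0,0]], yaw=[0,0,0,0,0,0,0,0,0,0,0,0,0,0,0])

```text
time: 19.57
eef_pos: [0.5364, 0.3029, 0.2127]
tcp_rot: [0.469, -0.528, 0.528, -0.471]
contact_force: [-1.0, -0.5, -1.9]
finger_gap: 0.032
```

```bash
python3 - <<'E'
from h import *
s=snap('top');im=s['pixels'];m=cv2.inRange(im,(185,185,185),(255,255,255));m[:,:275]=0;m[:,345:]=0;m[:160]=0;m[255:]=0
c=max(cv2.findContours(m,0,1)[0],key=cv2.contourArea);r=cv2.minAreaRect(c);print(r,ray(s,*r[0],.003))
B=cv2.boxPoints(r);P=[ray(s,*p,.003) for p in B];print(np.round(P,3).tolist())
st=env.state();print(st['eef_pos'],st['finger_gap'])
E
```

```text
((310.1542053222656, 207.92767333984375), (70.2156753540039, 48.2458610534668), 85.42607879638672) [0.48823391 0.03515367 0.003     ]
[[0.573, 0.101, 0.003], [0.581, -0.021, 0.003], [0.404, -0.03, 0.003], [0.397, 0.091, 0.003]]
[0.53614692 0.30257233 0.21133026] 0.031679798988407684
```

The filter is up at z ≈ 0.21. The tray centre is about (0.487, 0.035), yaw about +0.05. Turning and moving over the tray.

Call:
move_arm(fingers=[0.2,0.2,0.2,0.2,0.2,0.2,0.2,0.2,0.2,0.2,0.2,0.2,0.2,0.2], slide=[[0,0,0],[0,0,0],[0,0,0],[0,0,0],[0,0,0],[0,0,0],[0,0,0],[0,0,0],[0,0,0],[0,0,0],[0,0,0],[0,0,0],[0,0,0],[0,0,0]], yaw=[0.04,0.08,0.12,0.12,0.12,0.12,0.12,0.12,0.12,0.12,0.12,0.12,0.08,0])

```text
time: 20.78
eef_pos: [0.5355, 0.3021, 0.2095]
tcp_rot: [0.018, -0.707, 0.707, -0.018]
contact_force: [1.0, -0.8, -1.9]
finger_gap: 0.0314
```

Call:
move_arm(fingers=[0.2,0.2,0.2,0.2,0.2,0.2,0.2,0.2,0.2,0.2,0.2,0.2,0.2], slide=[[0.003,0,0.014],[0.0063,0,0.0265],[0.0063,0,0.0265],[0.0063,0,0.0265],[0.0063,0,0.0265],[0.0063,0,0.0265],[0.0063,0,0.0265],[0.0063,0,0.0265],[0.0063,0,0.0265],[0.0063,0,0.0265],[0.003,0,0.012],[0,0,0],[0,0,0]], yaw=[0,0,0,0,0,0,0,0,0,0,0,0,0])

```text
time: 21.87
eef_pos: [0.4875, 0.0343, 0.2101]
tcp_rot: [0.02, -0.707, 0.707, -0.02]
contact_force: [-0.3, 1.1, -1.6]
finger_gap: 0.032
```

Call:
move_arm(fingers=[0.2,0.2,0.2,0.2,0.2,0.2,0.2,0.2,0.2,0.2,0.2], slide=[[0,0.008,0],[0,0.016,0],[0,0.016,0],[0,0.016,0],[0,0.016,0],[0,0.016,0],[0,0.016,0],[0,0.014,0],[0,0.01,0],[0,0.004,0],[0,0,0]], yaw=[0,0,0,0,0,0,0,0,0,0,0])

```text
time: 22.78
eef_pos: [0.4871, 0.0355, 0.0774]
tcp_rot: [-0.021, 0.707, -0.707, 0.019]
contact_force: [-0.2, 0.2, -2.2]
finger_gap: 0.0318
```

Call:
move_arm(fingers=[0.2,0.2,0.2,0.2,0.2], slide=[[0,0.001,0],[0,0.001,0],[0,0.001,0],[0,0.0005,0],[0,0,0]], yaw=[0,0,0,0,0])

```text
time: 23.2
eef_pos: [0.4879, 0.0347, 0.0751]
tcp_rot: [0.019, -0.707, 0.707, -0.02]
contact_force: [0.0, -0.3, -2.1]
finger_gap: 0.0315
```

Call:
move_arm(fingers=[0.2,0.2,0.2,0.2], slide=[[0,0.001,0],[0,0.001,0],[0,0.0005,0],[0,0,0]], yaw=[0,0,0,0])

```text
time: 23.53
eef_pos: [0.4879, 0.0348, 0.0729]
tcp_rot: [0.019, -0.707, 0.707, -0.019]
contact_force: [-3.3, -1.0, 4.7]
finger_gap: 0.0316
```

Call:
move_arm(fingers=[0.2,0.2,0.2], slide=[[0,0.0005,0],[0,0.0005,0],[0,0,0]], yaw=[0,0,0])

```text
time: 23.78
eef_pos: [0.488, 0.0351, 0.0726]
tcp_rot: [0.019, -0.707, 0.707, -0.02]
contact_force: [-7.2, 0.6, 16.8]
finger_gap: 0.0316
```

The filter is on the tray floor. Releasing slowly and rising.

Call:
move_arm(fingers=[0.33,0.36,0.38,0.4,0.43,0.48,0.54,0.6,0.66,0.66], slide=[[0,-0.0008,0],[0,0,0],[0,0,0],[0,0,0],[0,0,0],[0,0,0],[0,0,0],[0,0,0],[0,0,0],[0,0,0]], yaw=[0,0,0,0,0,0,0,0,0,0])

```text
time: 24.62
eef_pos: [0.4878, 0.0348, 0.0722]
tcp_rot: [0.019, -0.707, 0.707, -0.019]
contact_force: [-0.4, 0.3, -0.6]
finger_gap: 0.0562
```

Call:
move_arm(fingers=[0.66,0.66,0.66,0.66,0.66,0.66,0.66,0.66,0.66,0.66,0.66,0.66,0.66,0.66], slide=[[0,-0.004,0],[0,-0.01,0],[0,-0.02,0],[0,-0.025,0],[0,-0.03,0],[0,-0.03,0],[0,-0.03,0],[0,-0.03,0],[0,-0.02,0],[0,0,0],[0,0,0],[0,0,0],[0,0,0],[0,0,0]], yaw=[0,0,0,0,0,0,0,0,0,0,0,0,0,0])

```text
time: 25.78
eef_pos: [0.4872, 0.0348, 0.2703]
tcp_rot: [-0.02, 0.707, -0.707, 0.019]
contact_force: [-0.9, 0.2, -0.3]
finger_gap: 0.0565
```

```bash
python3 - <<'E'
from h import *
st=env.state();print(st['time'],st['eef_pos'],st['contact_force'])
a=snap('scene');s=snap('wrist')
cv2.imwrite('pics/s8.png',np.hstack([cv2.resize(s['pixels'],(400,300)),cv2.resize(a['pixels'][100:310,180:480],(400,280),interpolation=2)[:300]] if 0 else [cv2.resize(s['pixels'],(400,300)),cv2.resize(a['pixels'][60:330,130:490],(400,300),interpolation=2)]))
E
```

```text
25.7833 [0.48724002 0.03475969 0.27034055] [-0.89621413  0.19354818 -0.25865703]
```

View pics/s8.png

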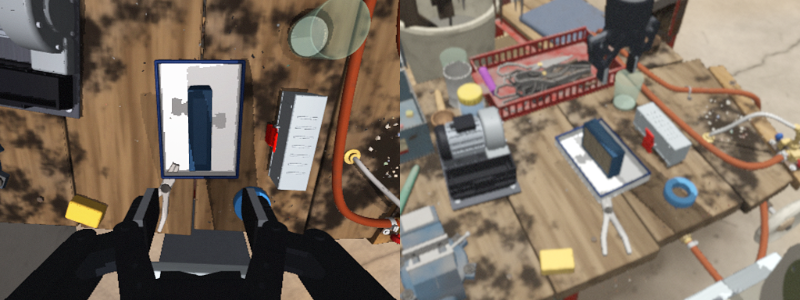

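The filter stands upright in the middle of the tray at (200,128) in the left panel. The cover stands on the bench at (300,140), the tumbler is in place, and the gripper is clear. Handing in.

```bash
python3 -c "
from cell import env
print(env.job_done())"
```

```text
the job is handed in; nothing more can be done
None
```

The job is done and handed in at about 26 s of the 61 s allowed; `job_done` reports no verdict.

- **Cover:** I squeezed the tab in until the fingers were 49.7 mm apart, then lifted the cover straight up. The first few millimetres took only about 2 N, so the latch was free. The cover now stands on its tongues on the bare bench right of the tray, and I opened the fingers slowly so the tab's spring would not tip it.
- **Filter:** I lifted it out of the box, turned it, and set it on the tray floor before letting go.

**Last checks:**
- The final wrist and scene pictures show the filter upright near the tray's centre and the cover upright on the bench.
- They also show the tumbler still in place and the gripper about 0.2 m above everything, with no contact force beyond sensor noise.
- The brush was not in the part of the final scene picture I viewed. The arm never went near it.
- Early estimates of the cover's centre differed by up to about 5 mm between camera views. Later estimates settled it, and the grasp was not affected.

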